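# Grease the carriage of the lab's linear axis

## Task

Take the orange push-type grease gun out of its holder and press its coupler squarely onto the tilted brass grease nipple of the blue carriage until it snaps on. Then keep pushing along the nipple so that the gun's spring-loaded nose is pushed well in (past the middle of its stroke), and finish like that: still gripping the gun and holding it pressed against its spring. Do not shift the braked carriage, and leave the jar, the bearing ring and the screwdriver where they are.

Things in the scene. Friction and masses are not known exactly. Their poses are not given: they have to be found in the camera images.
- gun: Push-type grease gun, about 0.35 kg, hanging nose down in the holder. Origin: centre of the underside of its black flange; z from nose to rear end. Flange 42 mm diameter, z 0 to 10 mm; orange grip 30 x 30 mm square, faces square to gun x and y, z 10 to 98 mm; black end cap 26 mm diameter to z 106 mm. Steel nose with coupler (at most 27 mm wide) sticks out below the flange to z -58 mm.
- pump (a joint): How far the nose is pushed into the gun, m: 0 = fully out (as at the start), 0.012 = stop, middle of the stroke 0.006. Its spring starts to give at about 10 N and needs about 6 N more per 10 mm.
- coupler_mouth (a point): Centre of the coupler's open mouth at the nose's front end (gun z -58 mm with the nose out); axes as the gun's, z into the coupler. Funnel 21 mm wide at the rim narrows within 8 mm to a 14.6 mm bore; bore floor 22 mm behind the mouth. Three sprung jaws 11 mm behind the mouth snap behind the nipple's ball under about 5 N; the ball then rests on the bore floor.
- nipple_tip (a point): Outer end of the brass grease nipple, which leans 30 degrees from vertical; z points outwards along the nipple, y lies along the rail and level. Ball head 12 mm diameter at the end, on a neck 7 mm wide; from its 17 mm wide brass foot to the tip 31 mm stand free. At z about 98 mm above the table.
- carriage (a joint): Position of the carriage on its rail, m (positive to the axis' +y). Its brake holds it against 60 N.
- axis: Linear axis fixed to the bench: aluminium base plate 120 x 280 x 14 mm with a steel rail along y. Origin under the plate's centre, z up. The blue carriage (85 x 80 mm, top 68 mm above the table) rides on it, the nipple sits on the upper edge of its -x side and leans to the axis' -x, towards the robot.
- holder: Grey block 85 x 85 x 90 mm fixed to the bench, origin at the centre of its underside, with one vertical through hole of 31 mm in the middle in which the gun hangs, its flange on the block's top.
- jar: White jar with black cap, 66 mm diameter, 85 mm high, bystander; origin at the centre of its underside.
- bearing: Loose steel bearing ring, 44 mm outer diameter, 14 mm high, bystander; origin at the centre of its underside.
- driver: Screwdriver with red handle, 200 mm long, 26 mm thick, lying in front of the axis (robot side), bystander; origin under its middle, lies along its x.
Mind the look-alikes: they are no part of the job. What is shaped like the gun but pink or red is not meant.

How it is judged:
By the outcome, as a careful person would: the job done as asked, in the order asked, and still so for the second after the job is handed in, while the arm keeps its last pose, push and grip.
It also fails if it takes over 45 s, if anything falls off the work surface, if the arm or the gripper's body presses on something with over 40 N, if the wrist force passes 120 N, or if a joint passes its speed limit or range.

## Robot

A 7-joint arm with a two-finger parallel gripper is mounted at the origin on the work surface. World frame = base frame: x ahead of the robot, y to its left, z up, the work surface at z = 0. Lengths are in m, angles in rad, forces in N, time in s.
With the tool pointing down it reaches from about 0.425 to 0.925 m from the base axis. Payload 6.8 kg.
Tool frame: the origin (TCP) lies at the very end of the fingers, on their centre line; the grasp point (between the pads) lies 19 mm behind it; z points along the fingers, y is the line along which they close (so a half turn about z gives the same grasp; the last joint's range is limited). The gripper opens to 85 mm and grips with 20 to 120 N. Pads are 22 mm wide; open, the fingers measure 114 mm over their backs; the gripper's body (76 mm by 85 mm) begins 54 mm behind the grasp point. The pads swing forward as they close: fully open they stand 13 mm farther back than shut.
Start: joints at [1.176, 0.477, 0.022, 1.555, -0.011, 1.109, -0.083], TCP at [0.191, -0.647, 0.21] pointing down, gripper open.
Joint ranges: [-2.96, 2.96], [-0.34, 2.1], [-1.41, 1.46], [0.24, 2.44], [-1.37, 4.51], [0.17, 1.92], [-2.96, 2.96]. Speed limits (rad/s): [2.39, 2.39, 3.14, 3.14, 3.14, 3.14, 3.14].

## Interface

Orientations are given as a unit quaternion [w, x, y, z].
In Python, from station import get_obs, read_camera, hand_in gives the robot as it stands.
- The arm moves only by the tool arm_command, never from a script. Its argument "commands" is one flat list of numbers, 7 for each row, row after row: the shift along the tool's x, y, z in m, then the turn, a rotation vector about the tool's x, y, z in degrees, then the opening, from 0 (shut) to 1 (fully open). In form: [tx, ty, tz, rx, ry, rz, fingers, tx, ty, tz, rx, ry, rz, fingers, ...]. A call has 1 to 8 rows; each row is the pose to reach, as a shift and turn from the pose commanded when the call began, along the tool's axes at that moment; what a row does not reach only later rows make up. A row lasts 1/10 s, in which the tool goes at most 50 mm and 8.59 degrees, less where a joint would pass 70% of its speed; a pose out of reach is approached as far as the arm can. A call with a gripper value outside its range is refused whole. The fingers move at their own pace and stop on an object; "force" is the grip in N (left out, the last holds). Time passes only in rows, so rows that repeat a pose let the fingers close. It gives the time, the measured TCP pose, the force, the opening and the grip force at its end, in the units of the state.
- get_obs(): the state, without advancing time (a new reading comes with each control period).
- read_camera(name): name is "side" or "top"; returns a dict with "img" (384x512x3 uint8, red, green, blue), "camera_matrix" (3x3 intrinsics, pixels), "pose" (4x4, takes a point from camera to world coordinates). Camera axes: x right, y down, z forward; pixel columns grow to the right and rows downward; lengths in m; the calibration is good to about 2 mm. A picture is of the moment at which its call begins. There is no depth.
- hand_in(): hands the job in; it is judged then, once.
The state is a dict: "t": time; "q": joint angles; "joint_vel": joint speeds; "joint_torque": joint torques, N m; "eef_pos": TCP position; "tool_rot": TCP orientation; "contact_force": force on the tool from outside, world axes, zero at the start; "torque": the same for the moment, N m; "gripper_width": opening from 0.0 (shut) to 1.0 (fully open); "grasp_force": force on a finger pad.
Only numpy, scipy, OpenCV 4.12 (cv2) and the standard library are available. Lean on these libraries where they do the work, as an engineer would, in place of code of your own. Each camera call takes 0.05 s, during which the arm holds its last target. There are 200 camera calls.

## Working session

There is one attempt and no reset: what is moved stays moved. The work goes in short steps, Python scripts to look and compute and a tool call to move; the robot and the scene stay as the last step left them, time stands still between calls to the robot, and variables do not carry over. Pictures are saved under pics/ and viewed, at most 10 in all, crops included, and the job is handed in when it is done.

Besides the shell and the picture viewer there is one more tool, called after ">>>" by a JSON object that holds its "op" and its "data". arm_command: Moves the arm, as the interface text tells. Its arguments: {"type":"object","properties":{"commands":{"type":"array","items":{"type":"number"}},"force":{"type":"number"}},"required":["commands"]}

```bash
ls; mkdir -p pics
python3 - <<'E'
from station import *
import cv2,numpy as np
np.set_printoptions(precision=4,suppress=True)
for n in("side","top"):
    c=read_camera(n); cv2.imwrite(f"pics/{n}0.png",cv2.resize(c["img"][:,:,::-1],(768,576),interpolation=cv2.INTER_CUBIC)); np.savez(f"{n}0.npz",**c)
    print(c["camera_matrix"],c["pose"])
print(get_obs())
E
```

```text
pics
[[386.3329   0.     256.9236]
 [  0.     386.3329 190.8132]
 [  0.       0.       1.    ]] [[-0.9824 -0.1271  0.1369  0.3309]
 [-0.1868  0.6821 -0.707   0.7438]
 [-0.0036 -0.7202 -0.6938  0.7702]
 [ 0.      0.      0.      1.    ]]
[[481.0127   0.     262.2957]
 [  0.     481.0127 190.0229]
 [  0.       0.       1.    ]] [[-0.0285 -0.9853  0.1687  0.279 ]
 [-0.9996  0.0281 -0.0045  0.0315]
 [-0.0003 -0.1687 -0.9857  1.2173]
 [ 0.      0.      0.      1.    ]]
{'t': 0.1, 'q': array([ 1.1759,  0.4777,  0.0224,  1.5564, -0.0115,  1.1093, -0.083 ]), 'joint_vel': array([ 0.0005, -0.0019,  0.0014, -0.0025, -0.0007, -0.0006, -0.0022]), 'joint_torque': array([  0.0044, -59.7764,   1.6138, -28.1955,   0.0128,   0.0051,
         0.    ]), 'eef_pos': array([ 0.1908, -0.6469,  0.2093]), 'tool_rot': array([-0.0008,  0.9897,  0.1429, -0.0002]), 'contact_force': array([-0.3603,  0.0301,  0.1279]), 'torque': array([-0.0624,  0.026 ,  0.0331]), 'grasp_force': 0.0, 'gripper_width': 0.9982934929094115}
```

View pics/side0.png

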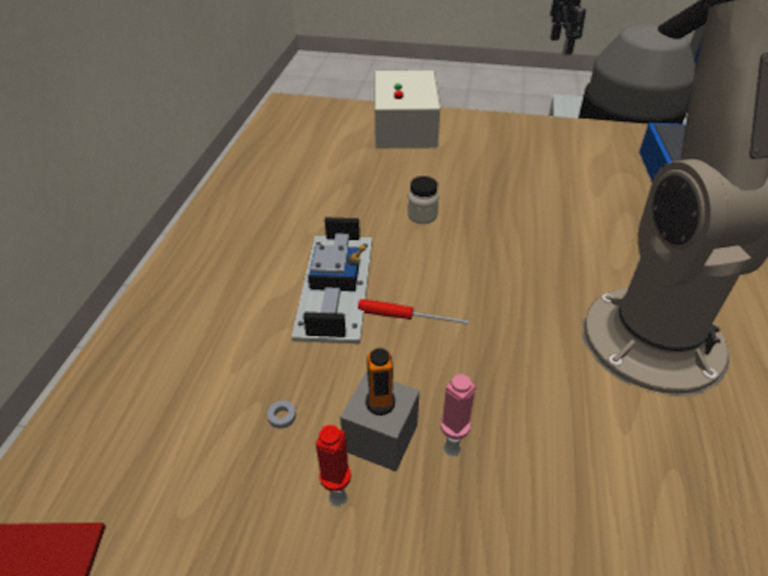

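View pics/top0.png

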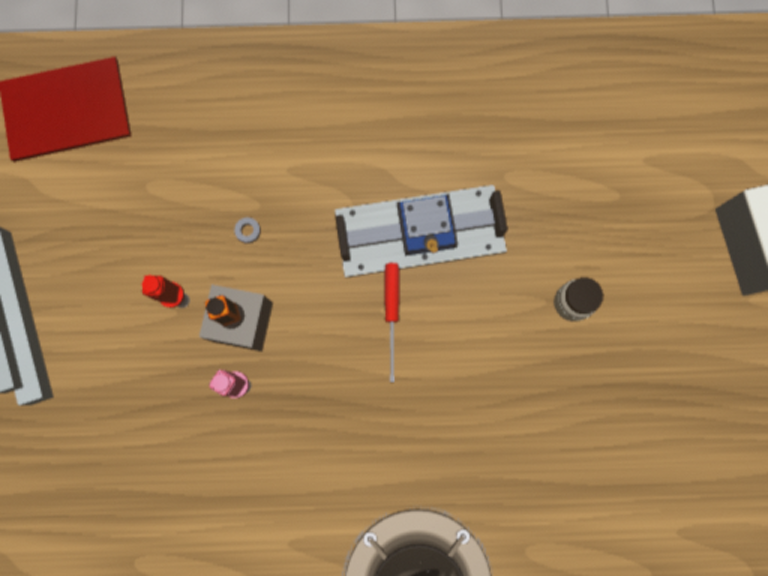

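The side view shows the gun upright in the holder: cap at about (379,357), flange (380,402). The nipple points to the robot at (364,247). In the top view the gun cap is at (218,307), the holder's centre at about (237,317) and the nipple ball at (432,243). Next I'll take enlarged crops.

Run:
```python
import cv2,numpy as np
def crop(n,u,v,w,h,s):
    im=np.load(f"{n}0.npz")["img"][:,:,::-1]
    t=cv2.resize(im[v:v+h,u:u+w],None,fx=s,fy=s,interpolation=cv2.INTER_CUBIC); return t
# tiles 400x300: origin & scale
a=crop("side",223,225,66,50*2-0,6)[:600] 
A=crop("side",213,225,80,100,5)[:500]      # 400x500
B=crop("side",193,140,80,60,5)
C=crop("top",125,185,80,60,5)
D=crop("top",250,130,80,60,5)
cv2.imwrite("pics/c1.png",np.vstack([np.hstack([crop("side",213,225,80,60,5),B]),np.hstack([C,D])]))
```

```text
(no output)
```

View pics/c1.png

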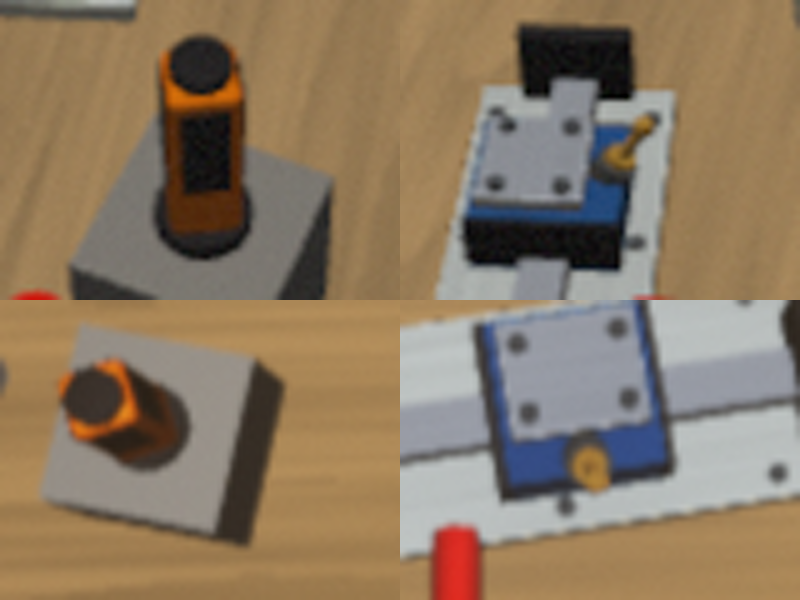

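The crops show the cap centre at side tile (201,65) and top tile (98,397), the ball at side tile (644,125) and top tile about (593,475), and the corners of the holder, grip and carriage. Now to turn those into positions.

```bash
cat > h.py <<'E'
import numpy as np
np.set_printoptions(precision=4,suppress=True)
def load(n): return np.load(f"{n}.npz")
def ray(c,p):
    K,T=c["camera_matrix"],c["pose"]
    d=T[:3,:3]@np.linalg.solve(K,[p[0],p[1],1]); return T[:3,3],d/np.linalg.norm(d)
def atz(c,p,z):
    o,d=ray(c,p); return o+d*(z-o[2])/d[2]
def tri(c1,p1,c2,p2):
    o,d=ray(c1,p1);q,e=ray(c2,p2)
    s=np.linalg.lstsq(np.c_[d,-e],q-o,rcond=None)[0]
    a,b=o+d*s[0],q+e*s[1]; return (a+b)/2,np.linalg.norm(a-b)
def proj(c,P):
    T=np.linalg.inv(c["pose"]);x=c["camera_matrix"]@(T[:3,:3]@P+T[:3,3]);return x[:2]/x[2]
E
python3 - <<'E'
from h import *
s,t=load("side0"),load("top0")
A=lambda u,v:(213+u/5-.4,225+v/5-.4)
B=lambda u,v:(193+(u-400)/5-.4,140+v/5-.4)
C=lambda u,v:(125+u/5-.4,185+(v-300)/5-.4)
D=lambda u,v:(250+(u-400)/5-.4,130+(v-300)/5-.4)
print("cap",tri(s,A(201,65),t,C(98,397)),atz(s,A(201,65),.196),atz(t,C(98,397),.196))
print("flange side",atz(s,A(203,213),.1))
h=np.array([atz(t,C(*p),.09) for p in[(80,325),(252,360),(215,532),(40,497)]])
print("holder",h.mean(0),np.linalg.norm(h-np.roll(h,-1,0),axis=1),[np.degrees(np.arctan2(*(d[1::-1]))) for d in np.roll(h,-1,0)-h])
g=np.array([atz(t,C(*p),.188) for p in[(62,378),(120,358),(139,412),(82,440)]])
print("grip",g.mean(0),np.linalg.norm(g-np.roll(g,-1,0),axis=1),[np.degrees(np.arctan2(*(d[1::-1]))) for d in np.roll(g,-1,0)-g])
print("ball",tri(s,B(644,125),t,D(593,475)),atz(s,B(644,125),.0928),atz(t,D(593,475),.0928))
c=np.array([atz(t,D(*p),.06) for p in[(480,325),(505,497),(672,470)]])
print("carr",c,[np.degrees(np.arctan2(*(d[1::-1]))) for d in np.diff(c,axis=0)])
T=lambda u,v:((u+.5)/1.5-.5,(v+.5)/1.5-.5)
p=np.array([atz(t,T(*q),.014) for q in[(345,276),(506,252),(493,187),(335,211)]])
print("plate",p.mean(0),np.linalg.norm(p-np.roll(p,-1,0),axis=1),[np.degrees(np.arctan2(*(d[1::-1]))) for d in np.roll(p,-1,0)-p])
print("drv",atz(t,T(392,264),.013),atz(t,T(392,381),.0))
E
```

```text
cap (array([0.4302, 0.2819, 0.1908]), np.float64(0.0024860163189297166)) [0.428  0.2862 0.196 ] [0.4306 0.2807 0.196 ]
flange side [0.4281 0.2867 0.1   ]
holder [0.4309 0.2833 0.09  ] [0.084  0.0829 0.0844 0.0834] [np.float64(-103.20193319262602), np.float64(168.05698778967394), np.float64(77.1296931371186), np.float64(-12.197785858927944)]
grip [0.4318 0.2814 0.188 ] [0.0263 0.0253 0.027  0.0287] [np.float64(-72.14202539503837), np.float64(-160.45277322348124), np.float64(115.15895043552086), np.float64(18.322272312590098)]
ball (array([ 0.5277, -0.0374,  0.0953]), np.float64(0.006036442720136961)) [ 0.5253 -0.0397  0.0928] [ 0.5314 -0.0374  0.0928]
carr [[ 0.6168  0.0139  0.06  ]
 [ 0.5289  0.0042  0.06  ]
 [ 0.5402 -0.0785  0.06  ]] [np.float64(-173.7037797279958), np.float64(-82.25639967572968)]
plate [ 0.5776 -0.0217  0.014 ] [0.2772 0.1168 0.2765 0.1153] [np.float64(-83.00241653308989), np.float64(7.976314749804369), np.float64(97.29706850741493), np.float64(-172.3919796331734)]
drv [0.5219 0.0278 0.013 ] [0.325  0.0333 0.    ]
```

```bash
cat >> h.py <<'E'
from scipy.spatial.transform import Rotation as Ro
def Rq(q): return Ro.from_quat(np.roll(q,-1))
def down(yaw,tilt=0):  # tool y at yaw(deg), tool z down, tilted outwards (towards y)
    z=np.radians(yaw);t=np.radians(tilt);r=np.array([np.cos(z),np.sin(z),0]);u=np.array([0,0,1])
    Z=np.sin(t)*r-np.cos(t)*u; Y=np.cos(t)*r+np.sin(t)*u
    return Ro.from_matrix(np.c_[np.cross(Y,Z),Y,Z])
def rel(p0,R0,p,R):
    return R0.inv().apply(np.array(p)-p0),np.degrees((R0.inv()*R).as_rotvec())
E
python3 - <<'E'
from h import *
from station import *
o=get_obs(); p,R=o["eef_pos"],Rq(o["tool_rot"])
W=[((.45,-.42,.26),-43),((.58,-.06,.26),-11),((.43,.283,.27),20)]
for w,y in W:
    print(rel(p,R,w,down(y))); p,R=np.array(w),down(y)
E
```

```text
(array([ 0.3128, -0.1443, -0.0505]), array([ -0.0946,  -0.0193, -30.5647]))
(array([ 0.3519, -0.1504,  0.    ]), array([  0.,   0., -32.]))
(array([ 0.3081, -0.2127, -0.01  ]), array([  0.,   0., -31.]))
```

>>> {"op": "arm_command", "data": {"commands": [0.313, -0.144, -0.05, 0, 0, -30, 1, 0.313, -0.144, -0.05, 0, 0, -30, 1, 0.313, -0.144, -0.05, 0, 0, -30, 1, 0.313, -0.144, -0.05, 0, 0, -30, 1, 0.313, -0.144, -0.05, 0, 0, -30, 1, 0.313, -0.144, -0.05, 0, 0, -30, 1, 0.313, -0.144, -0.05, 0, 0, -30, 1, 0.313, -0.144, -0.05, 0, 0, -30, 1]}}

```text
t: 0.9
eef_pos: [0.4577, -0.4135, 0.2611]
tool_rot: [-0.0, 0.917, 0.4, 0.003]
contact_force: [0.1, 0.7, -0.4]
gripper_width: 0.999
grasp_force: 0.0
```

Run:
```python
from h import *
from station import *
import pickle
o=get_obs(); pickle.dump(o,open("o1.pkl","wb"));print(o["q"],o["eef_pos"],o["tool_rot"]); print(rel(o["eef_pos"],Rq(o["tool_rot"]),(.58,-.06,.26),down(-11)))
```

```text
[ 0.7972  0.3491 -0.2097  1.6315  0.0723  1.1667 -0.1767] [ 0.4577 -0.4135  0.2611] [-0.0003  0.9166  0.3998  0.0027]
(array([ 0.3423, -0.1509,  0.0026]), array([  0.1662,  -0.2617, -31.8641]))
```

>>> {"op": "arm_command", "data": {"commands": [0.345, -0.15, 0.0, 0, 0, -32, 1, 0.345, -0.15, 0.0, 0, 0, -32, 1, 0.345, -0.15, 0.0, 0, 0, -32, 1, 0.345, -0.15, 0.0, 0, 0, -32, 1, 0.345, -0.15, 0.0, 0, 0, -32, 1, 0.345, -0.15, 0.0, 0, 0, -32, 1, 0.345, -0.15, 0.0, 0, 0, -32, 1, 0.345, -0.15, 0.0, 0, 0, -32, 1]}}

```text
t: 1.7
eef_pos: [0.5802, -0.0621, 0.2601]
tool_rot: [-0.001, 0.773, 0.634, 0.001]
contact_force: [-0.1, -0.4, 0.5]
gripper_width: 1.0
grasp_force: 0.0
```

>>> {"op": "arm_command", "data": {"commands": [0.308, -0.213, -0.01, 0, 0, -31, 1, 0.308, -0.213, -0.01, 0, 0, -31, 1, 0.308, -0.213, -0.01, 0, 0, -31, 1, 0.308, -0.213, -0.01, 0, 0, -31, 1, 0.308, -0.213, -0.01, 0, 0, -31, 1, 0.308, -0.213, -0.01, 0, 0, -31, 1, 0.308, -0.213, -0.01, 0, 0, -31, 1, 0.308, -0.213, -0.01, 0, 0, -31, 1]}}

```text
t: 2.5
eef_pos: [0.4298, 0.2811, 0.2705]
tool_rot: [-0.001, 0.575, 0.818, 0.001]
contact_force: [-0.3, -0.4, 0.1]
gripper_width: 0.999
grasp_force: 0.0
```

Run:
```python
from h import *
from station import *
import pickle
o=get_obs(); pickle.dump(o,open("o3.pkl","wb"));print(o["q"],o["eef_pos"],o["tool_rot"]); print(rel(o["eef_pos"],Rq(o["tool_rot"]),(.43,.283,.131),down(20)))
# FK guess: base z up with q1 reversed; fit planar lengths
q=np.array([[1.1759,.4777,.0224,1.5564,-.0115,1.1093,-.083],[.7972,.3491,-.2097,1.6315,.0723,1.1667,-.1767],o["q"]])
P=np.array([[.1908,-.6469,.2093],[.4577,-.4135,.2611],o["eef_pos"]])
Rt=[Rq(x) for x in([-.0008,.9897,.1429,-.0002],[-.0003,.9166,.3998,.0027],o["tool_rot"])]
from scipy.optimize import least_squares
import itertools
def fk(q,L,s):
    R=Ro.from_euler('z',L[4]); p=np.array([0,0,L[0]])
    for i,(ax,l) in enumerate(zip('zyzyzyz',(0,0,L[1],0,L[2],0,L[3]))):
        R=R*Ro.from_euler(ax,s[i]*q[i]); p=p+R.apply([0,0,l])
    return p,R*Ro.from_euler('z',L[5])
best=[]
for s in itertools.product(*[(1,-1) if i in(0,2,4,6) else (1,) for i in range(7)]):
  for y0 in(0,1.57,3.14,-1.57):
    f=lambda L:np.concatenate([np.r_[fk(a,L,s)[0]-b,.3*(r.inv()*fk(a,L,s)[1]).as_rotvec()] for a,b,r in zip(q,P,Rt)])
    for y1 in(0,1.57,3.14,-1.57):
      r=least_squares(f,[.3,.5,.5,.3,y0,y1]); best.append((r.cost,s,r.x))
best.sort(key=lambda b:b[0])
for b in best[:4]: print(b)
```

```text
[-0.0317  0.2347 -0.7741  1.8219  0.1773  1.1553 -0.5194] [0.4298 0.2811 0.2705] [-0.0005  0.5754  0.8179  0.0006]
(array([0.0015, 0.0008, 0.1395]), array([ 0.017 , -0.0877, -0.2521]))
(np.float64(2.567986561520355e-05), (-1, 1, -1, 1, -1, 1, -1), array([ 0.1657,  0.5848,  0.4534,  0.2771, -0.0926,  1.4783]))
(np.float64(2.567986561520399e-05), (-1, 1, -1, 1, -1, 1, -1), array([ 0.1657,  0.5848,  0.4534,  0.2771, -0.0926,  1.4783]))
(np.float64(2.5679865615204636e-05), (-1, 1, -1, 1, -1, 1, -1), array([ 0.1657,  0.5848,  0.4534,  0.2771, -0.0926,  1.4783]))
(np.float64(2.567986561520481e-05), (-1, 1, -1, 1, -1, 1, -1), array([ 0.1657,  0.5848,  0.4534,  0.2771, -0.0926,  1.4783]))
```

```bash
cat >> h.py <<'E'
A=20.
def tool(yaw_plane,tilt):  # gun z leans back by tilt towards -yaw_plane; tool y level at yaw_plane+90; tool turned A about y
    y=np.radians(yaw_plane);t=np.radians(tilt)
    n=np.array([-np.sin(t)*np.cos(y),-np.sin(t)*np.sin(y),np.cos(t)]);Y=np.array([-np.sin(y),np.cos(y),0])
    return n,Ro.from_matrix(np.c_[np.cross(Y,-n),Y,-n])*Ro.from_euler('y',A,degrees=True)
def tcp(p,n,R,zg=.062): # TCP for gun origin p
    return p+n*zg+R.apply([0,0,.019])
E
python3 - <<'E'
from h import *
from station import *
o=get_obs()
n,R=tool(20,0); p=tcp(np.array([.43,.283,.09]),n,R); pre=p-.1*R.as_matrix()[:,2]
print(R.as_matrix(),p,pre,rel(o["eef_pos"],Rq(o["tool_rot"]),pre,R))
t=load("top0");T=lambda u,v:((u+.5)/1.5-.5,(v+.5)/1.5-.5)
print("red",atz(t,T(152,284),.164),"pink",atz(t,T(221,381),.164))
E
```

```text
[[-0.883  -0.342  -0.3214]
 [-0.3214  0.9397 -0.117 ]
 [ 0.342  -0.     -0.9397]] [0.4239 0.2808 0.1341] [0.456  0.2925 0.2281] (array([0.0018, 0.0285, 0.0424]), array([ 15.8183,  15.6129, -89.2343]))
red [0.4714 0.3845 0.164 ] pink [0.3258 0.2806 0.164 ]
```

>>> {"op": "arm_command", "data": {"commands": [0, 0.0285, 0.02, 15.8, 15.6, -89.2, 1, 0, 0.0285, 0.02, 15.8, 15.6, -89.2, 1, 0, 0.0285, 0.02, 15.8, 15.6, -89.2, 1, 0, 0.0285, 0.02, 15.8, 15.6, -89.2, 1, 0, 0.0285, 0.02, 15.8, 15.6, -89.2, 1, 0, 0.0285, 0.02, 15.8, 15.6, -89.2, 1, 0, 0.0285, 0.02, 15.8, 15.6, -89.2, 1, 0, 0.0285, 0.02, 15.8, 15.6, -89.2, 1]}}

```text
t: 3.3
eef_pos: [0.4598, 0.2856, 0.2497]
tool_rot: [-0.135, 0.027, 0.99, -0.024]
contact_force: [-0.2, 0.7, -0.2]
gripper_width: 1.002
grasp_force: 0.0
```

Run:
```python
from h import *
from station import *
o=get_obs()
n,R=tool(20,0); p=tcp(np.array([.43,.283,.09]),n,R); pre=p-.1*R.as_matrix()[:,2]
print(o["q"],rel(o["eef_pos"],Rq(o["tool_rot"]),pre,R))
```

```text
[ 0.0766  0.554  -0.9699  1.5931  0.2716  1.4407  0.5852] (array([-0.0017,  0.0078,  0.0215]), array([  3.9463,   3.8328, -22.5633]))
```

>>> {"op": "arm_command", "data": {"commands": [-0.002, 0.008, 0.02, 3.9, 3.8, -22.5, 1, -0.002, 0.008, 0.02, 3.9, 3.8, -22.5, 1, -0.002, 0.008, 0.02, 3.9, 3.8, -22.5, 1, -0.002, 0.008, 0.02, 3.9, 3.8, -22.5, 1, -0.002, 0.008, 0.02, 3.9, 3.8, -22.5, 1]}}

```text
t: 3.8
eef_pos: [0.4565, 0.2934, 0.2296]
tool_rot: [-0.17, -0.167, 0.971, -0.03]
contact_force: [-0.2, -0.8, -0.1]
gripper_width: 1.001
grasp_force: 0.0
```

Run:
```python
from h import *
from station import *
import cv2
o=get_obs()
n,R=tool(20,0); p=tcp(np.array([.43,.283,.09]),n,R)
print(o["q"],rel(o["eef_pos"],Rq(o["tool_rot"]),p,R))
c={k:read_camera(k) for k in("side","top")}
for k in c: np.savez(k+"1.npz",**c[k])
f=lambda im,u,v:cv2.resize(im[v:v+120,u:u+80,::-1],None,fx=5,fy=5,interpolation=cv2.INTER_CUBIC)
cv2.imwrite("pics/c2.png",np.hstack([f(c["side"]["img"],213,180),f(c["top"]["img"],115,150)]))
for k in c: print(k,proj(c[k],o["eef_pos"]))
```

```text
[ 0.0443  0.6608 -1.0294  1.5488  0.3556  1.5319  0.8796] (array([ 0.0004, -0.0009,  0.1017]), array([ 0.1216,  0.1308, -0.5042]))
side [236.6376 226.7669]
top [134.3348 189.6149]
```

View pics/c2.png

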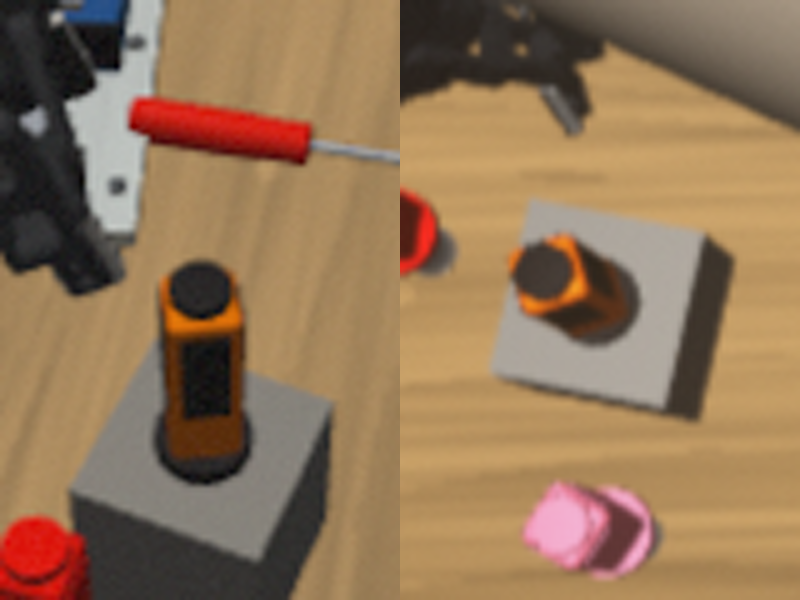

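The picture shows the gripper above and behind the gun. The visible fingertip at top tile (575,130) agrees with the pose, and the cap at (545,272) lies ahead along the tool z. Descending now.

>>> {"op": "arm_command", "data": {"commands": [0, -0.001, 0.03, 0, 0, -0.5, 1, 0, -0.001, 0.06, 0, 0, -0.5, 1, 0, -0.001, 0.09, 0, 0, -0.5, 1, 0, -0.001, 0.102, 0, 0, -0.5, 1, 0, -0.001, 0.102, 0, 0, -0.5, 1, 0, -0.001, 0.102, 0, 0, -0.5, 1]}}

```text
t: 4.5
eef_pos: [0.4251, 0.2815, 0.1352]
tool_rot: [-0.169, -0.172, 0.97, -0.029]
contact_force: [0.5, 0.7, -0.1]
gripper_width: 1.001
grasp_force: 0.0
```

>>> {"op": "arm_command", "data": {"commands": [0, 0, 0, 0, 0, 0, 0, 0, 0, 0, 0, 0, 0, 0, 0, 0, 0, 0, 0, 0, 0, 0, 0, 0, 0, 0, 0, 0, 0, 0, 0, 0, 0, 0, 0, 0, 0, 0, 0, 0, 0, 0, 0, 0, 0, 0, 0, 0, 0], "force": 90}}

```text
t: 5.2
eef_pos: [0.4248, 0.2809, 0.1346]
tool_rot: [-0.17, -0.172, 0.97, -0.029]
contact_force: [1.1, -1.5, 6.2]
gripper_width: 0.338
grasp_force: 88.2
```

Run:
```python
from h import *
from station import *
import cv2
o=get_obs()
n,R=tool(20,0); p=tcp(np.array([.43,.283,.09]),n,R)
print(o,rel(o["eef_pos"],Rq(o["tool_rot"]),p,R))
c={k:read_camera(k) for k in("side","top")}
for k in c: np.savez(k+"2.npz",**c[k])
f=lambda im,u,v:cv2.resize(im[v:v+120,u:u+80,::-1],None,fx=5,fy=5,interpolation=cv2.INTER_CUBIC)
cv2.imwrite("pics/c3.png",np.hstack([f(c["side"]["img"],213,180),f(c["top"]["img"],115,150)]))
```

```text
{'t': 5.2, 'q': array([ 0.0495,  0.7145, -1.0044,  1.7183,  0.4129,  1.3412,  0.841 ]), 'joint_vel': array([-0.0003, -0.001 ,  0.0011,  0.0004,  0.0001, -0.0009,  0.0012]), 'joint_torque': array([ -1.1406, -52.4931, -15.6319, -19.2422,  -1.1129,   0.2989,
         0.0023]), 'eef_pos': array([0.4248, 0.2809, 0.1346]), 'tool_rot': array([-0.1696, -0.172 ,  0.97  , -0.0291]), 'contact_force': array([ 1.1333, -1.524 ,  6.2038]), 'torque': array([-0.3669, -0.1687,  0.1543]), 'grasp_force': 88.18244387167965, 'gripper_width': 0.33806154330924876} (array([0.0006, 0.0002, 0.0007]), array([0.072 , 0.1887, 0.1229]))
```

View pics/c3.png

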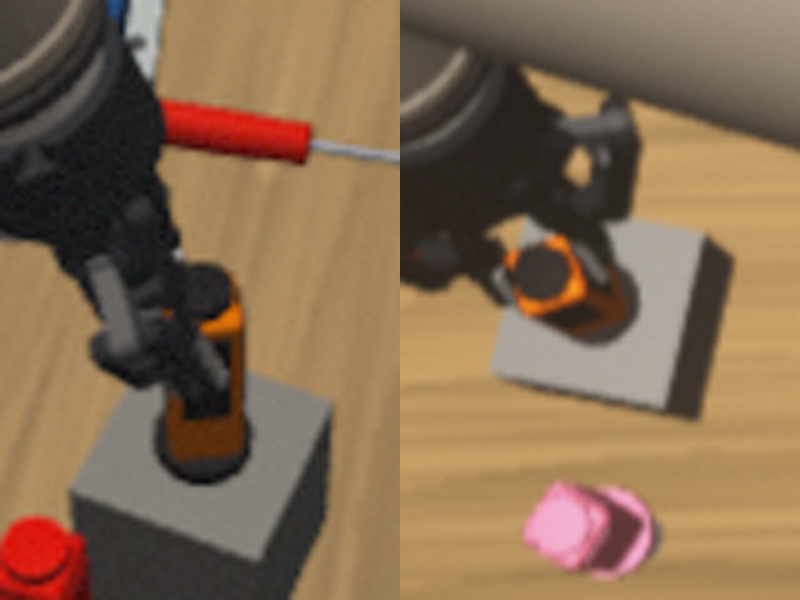

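The gun sits centred between the pads and is clamped (opening 0.338, about 29 mm). Now I lift it straight up.

>>> {"op": "arm_command", "data": {"commands": [0.0034, 0, -0.0094, 0, 0, 0, 0, 0.0103, 0, -0.0282, 0, 0, 0, 0, 0.017, 0, -0.047, 0, 0, 0, 0, 0.024, 0, -0.066, 0, 0, 0, 0, 0.031, 0, -0.085, 0, 0, 0, 0, 0.038, 0, -0.103, 0, 0, 0, 0, 0.0445, 0, -0.122, 0, 0, 0, 0, 0.0445, 0, -0.122, 0, 0, 0, 0]}}

```text
t: 6.1
eef_pos: [0.4243, 0.2818, 0.2661]
tool_rot: [-0.168, -0.173, 0.97, -0.028]
contact_force: [0.4, 0.8, -3.7]
gripper_width: 0.337
grasp_force: 88.9
```

Run:
```python
from h import *
from station import *
o=get_obs(); print(o["q"],o["contact_force"],o["torque"],o["gripper_width"])
p,R=o["eef_pos"],Rq(o["tool_rot"])
nv,Rn=tool(7.5,30); 
tip=np.array([.5285,-.0385,.0935])+.006*nv
W=[(.50,.12,.27),tcp(tip+nv*(.06+.058),nv,Rn)]
m=Ro.from_quat((tool(14,12)[1]).as_quat())
for w,r in zip(W,(m,Rn)):
    print(w,rel(p,R,w,r)); p,R=np.array(w),r
```

```text
[ 0.0965  0.5799 -1.0788  1.5933  0.3023  1.5514  0.8924] [ 0.4322  0.7501 -3.713 ] [ 0.291  -0.6519 -0.0619] 0.3368082233534086
(0.5, 0.12, 0.27) (array([-0.0129, -0.1779, -0.0095]), array([ -1.259 , -11.6383,   6.0167]))
[ 0.4396 -0.0502  0.2359] (array([ 0.0941, -0.1505,  0.0477]), array([  0.1139, -17.9806,   6.5258]))
```

>>> {"op": "arm_command", "data": {"commands": [-0.003, -0.03, -0.002, -0.2, -2, 1, 0, -0.006, -0.06, -0.004, -0.4, -4, 2, 0, -0.008, -0.09, -0.006, -0.6, -6, 3, 0, -0.01, -0.12, -0.008, -0.8, -8, 4, 0, -0.012, -0.15, -0.009, -1, -10, 5, 0, -0.013, -0.178, -0.0095, -1.2, -11.6, 6, 0, -0.013, -0.178, -0.0095, -1.2, -11.6, 6, 0]}}

```text
t: 6.8
eef_pos: [0.5004, 0.1131, 0.2663]
tool_rot: [-0.072, -0.118, 0.99, -0.012]
contact_force: [-0.8, -0.6, -4.5]
gripper_width: 0.339
grasp_force: 89.6
```

Run:
```python
from h import *
from station import *
o=get_obs(); print(o["q"],o["contact_force"],o["torque"],o["gripper_width"])
p,R=o["eef_pos"],Rq(o["tool_rot"])
nv,Rn=tool(7.5,30); 
tip=np.array([.5285,-.0385,.0935])+.006*nv
w=tcp(tip+nv*(.06+.058),nv,Rn)
print(w,rel(p,R,w,Rn))
```

```text
[ 0.4812  0.4403 -1.0781  1.7125  0.3485  1.371   1.1285] [-0.8129 -0.5751 -4.4627] [ 0.0471 -0.2687  0.0285] 0.33940820609429967
[ 0.4396 -0.0502  0.2359] (array([ 0.092 , -0.1443,  0.0451]), array([ -0.2507, -18.3085,   6.1157]))
```

>>> {"op": "arm_command", "data": {"commands": [0.016, -0.024, 0.005, 0, -3, 1, 0, 0.032, -0.048, 0.01, 0, -6, 2, 0, 0.048, -0.072, 0.018, -0.1, -9, 3, 0, 0.064, -0.096, 0.027, -0.1, -12, 4, 0, 0.08, -0.12, 0.036, -0.2, -15, 5, 0, 0.092, -0.144, 0.045, -0.2, -18.3, 6.1, 0, 0.092, -0.144, 0.045, -0.2, -18.3, 6.1, 0, 0.092, -0.144, 0.045, -0.2, -18.3, 6.1, 0]}}

```text
t: 7.6
eef_pos: [0.4384, -0.0454, 0.2361]
tool_rot: [0.086, -0.068, 0.994, 0.007]
contact_force: [0.9, 0.3, -3.6]
gripper_width: 0.336
grasp_force: 90.3
```

Run:
```python
from h import *
from station import *
import cv2
o=get_obs(); print(o["q"],o["contact_force"],o["torque"],o["gripper_width"])
p,R=o["eef_pos"],Rq(o["tool_rot"])
nv,Rn=tool(7.5,30); 
tip=np.array([.5285,-.0385,.0935])+.006*nv
w=tcp(tip+nv*(.06+.058),nv,Rn)
print(w,rel(p,R,w,Rn))
c={k:read_camera(k) for k in("side","top")}
for k in c: np.savez(k+"3.npz",**c[k])
gz=-(R*Ro.from_euler('y',-A,degrees=True)).as_matrix()[:,2]
go=p-R.apply([0,0,.019])-gz*.062
print("gun z",gz,"nv",nv,"mouth",go-.058*gz)
f=lambda im,u,v:cv2.resize(im[v:v+100,u:u+66,::-1],None,fx=6,fy=6,interpolation=cv2.INTER_CUBIC)
O={"side":(215,100),"top":(250,125)}
for k in c:
    print(k,[(proj(c[k],q)-O[k]+.4)*6 for q in(go-.058*gz,go,go+.106*gz,tip-.006*nv)])
cv2.imwrite("pics/c4.png",np.hstack([f(c[k]["img"],*O[k]) for k in O]))
```

```text
[ 1.1794  0.028  -1.1714  2.1147 -0.002   0.8448  1.7183] [ 0.9356  0.2884 -3.5883] [ 0.0072  0.3498 -0.0101] 0.33552078467950763
[ 0.4396 -0.0502  0.2359] (array([-0.0005, -0.005 ,  0.0003]), array([ 0.1754, -0.0736,  0.2791]))
gun z [-0.494  -0.0696  0.8667] nv [-0.4957 -0.0653  0.866 ] mouth [ 0.4944 -0.0375  0.1508]
side [array([225.1741, 298.9435]), array([292.8466, 205.2194]), array([430.4453,  14.6496]), array([153.3395, 389.6512])]
top [array([243.5361, 301.7847]), array([265.8511, 351.8432]), array([313.3445, 458.3832]), array([234.639 , 246.6152])]
```

View pics/c4.png

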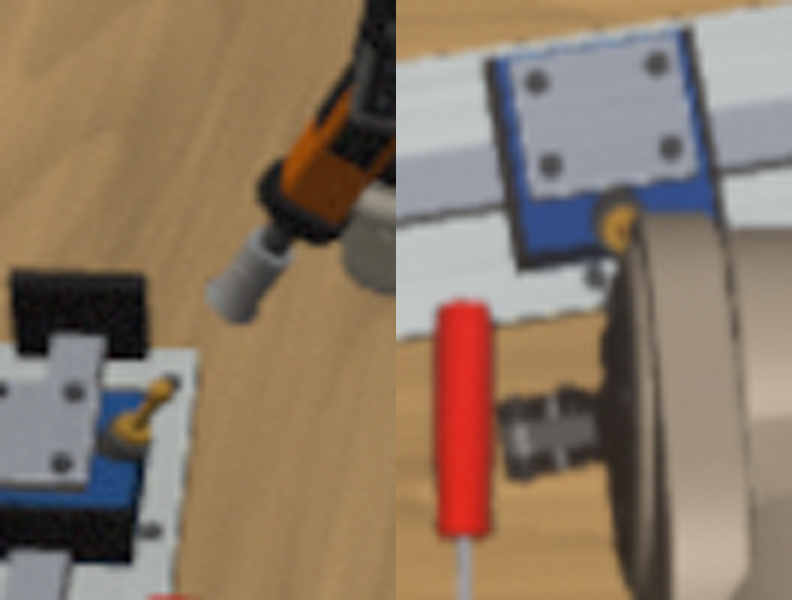

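The side view shows the coupler mouth at about (228,304) and the ball at (161,388). The prediction for the mouth was (225,299), so the grasp is as planned. To refine the ball, I take the camera biases from the known gripped gun.

Run:
```python
from h import *
from station import *
import cv2
# bias from gripped gun in holder (pose 2)
p=np.array([.4248,.2809,.1346]);R=Rq(np.array([-.1696,-.172,.97,-.0291]))
gp=p-R.apply([0,0,.019]); print("grasp pt",gp)
cap=np.array([gp[0],gp[1],.196])
s,t=load("side2"),load("top2")
ms=np.array([213+207/5-.4,180+290/5-.4]);mt=np.array([115+(548-400)/5-.4,150+272/5-.4])
print("side bias",ms-proj(s,cap),"top bias",mt-proj(t,cap), atz(t,mt,.196),atz(s,ms,.196))
# brass masks, first pictures
for k,(u,v,w,h) in {"side":(225,150,35,35),"top":(270,145,40,35)}.items():
    c=load(k+"0"); im=c["img"][v:v+h,u:u+w]
    hsv=cv2.cvtColor(im,cv2.COLOR_RGB2HSV)
    wgt=((hsv[...,0]>12)&(hsv[...,0]<28)&(hsv[...,1]>120)&(hsv[...,2]>90))
    n,l,st,ce=cv2.connectedComponentsWithStats(wgt.astype(np.uint8)); 
    for i in range(1,n):
        if st[i,4]>5: print(k,st[i],ce[i]+[u,v]); 
    i=1+np.argmax(st[1:,4]); x,y,ww,hh,_=st[i]
    print((l[y:y+hh,x:x+ww]==i).astype(int))
    nv,_=tool(7.5,30)
    b=np.array([.529,-.0385,.0928])
    print("foot->ball px",proj(c,b),proj(c,b-.025*nv),"px/mm",np.abs(proj(c,b+[0,.001,0])-proj(c,b)),np.abs(proj(c,b+[.001,0,0])-proj(c,b)))
```

```text
grasp pt [0.4309 0.2831 0.1525]
side bias [2.3488 1.4674] top bias [1.1183 0.0743] [0.4306 0.2807 0.196 ] [0.4258 0.2858 0.196 ]
side [ 9 13 10 11 35] [238.0286 169.0857]
[[0 0 0 0 0 0 0 0 1 0]
 [0 0 0 0 0 0 1 1 1 1]
 [0 0 0 0 0 0 1 1 1 0]
 [0 0 0 0 0 0 1 1 0 0]
 [0 0 0 0 0 1 0 0 0 0]
 [0 0 0 0 0 1 0 0 0 0]
 [0 0 1 1 1 0 0 0 0 0]
 [1 1 1 1 0 0 0 0 0 0]
 [1 1 1 1 1 1 0 0 0 0]
 [1 1 1 1 1 1 0 0 0 0]
 [0 0 1 1 1 1 0 0 0 0]]
foot->ball px [239.9857 164.7178] [235.7373 170.5832] px/mm [0.0802 0.2335] [0.3591 0.0433]
top [15 15  7  8 44] [287.8182 163.4545]
top [13 31 21  4 36] [294.4444 178.0278]
top [34 30  6  5 23] [306.7826 176.913 ]
[[0 1 1 1 1 0 0]
 [1 1 1 1 1 1 0]
 [1 1 1 1 1 1 0]
 [1 1 1 1 1 1 0]
 [1 1 1 1 1 1 0]
 [1 1 1 1 1 1 1]
 [0 1 1 1 1 1 1]
 [0 0 0 1 1 1 0]]
foot->ball px [288.6829 165.5624] [287.3463 162.5639] px/mm [0.4177 0.0117] [0.0158 0.4082]
```

Run:
```python
from h import *
from station import *
o=get_obs();p,R=o["eef_pos"],Rq(o["tool_rot"])
nv,Rn=tool(7.5,30); ball=np.array([.5275,-.0385,.093])
for g in(.03,.006): print(rel(p,R,tcp(ball+nv*(.006+g+.058),nv,Rn),Rn))
```

```text
(array([-0.0075, -0.0067,  0.0294]), array([0.2798, 0.062 , 0.5196]))
(array([-0.0156, -0.0069,  0.0519]), array([0.2798, 0.062 , 0.5196]))
```

>>> {"op": "arm_command", "data": {"commands": [-0.004, -0.0067, 0.015, 0.3, 0, 0.5, 0, -0.0075, -0.0067, 0.029, 0.3, 0, 0.5, 0, -0.0115, -0.0068, 0.04, 0.3, 0, 0.5, 0, -0.0156, -0.0069, 0.052, 0.3, 0, 0.5, 0, -0.0156, -0.0069, 0.052, 0.3, 0, 0.5, 0, -0.0156, -0.0069, 0.052, 0.3, 0, 0.5, 0]}}

```text
t: 8.3
eef_pos: [0.4655, -0.0463, 0.1886]
tool_rot: [0.087, -0.066, 0.994, 0.006]
contact_force: [0.2, 0.0, -3.7]
gripper_width: 0.336
grasp_force: 90.3
```

Run:
```python
from h import *
from station import *
import cv2
o=get_obs();p,R=o["eef_pos"],Rq(o["tool_rot"]); print(o["q"],o["contact_force"])
nv,Rn=tool(7.5,30); ball=np.array([.5275,-.0385,.093])
print(rel(p,R,tcp(ball+nv*(.012+.058),nv,Rn),Rn))
c={k:read_camera(k) for k in("side","top")}
for k in c: np.savez(k+"4.npz",**c[k])
gz=-(R*Ro.from_euler('y',-A,degrees=True)).as_matrix()[:,2]
go=p-R.apply([0,0,.019])-gz*.062
O={"side":(215,115),"top":(260,130)}
f=lambda im,u,v:cv2.resize(im[v:v+75,u:u+50,::-1],None,fx=8,fy=8,interpolation=cv2.INTER_CUBIC)
for k in c:
    print(k,[(proj(c[k],q)-O[k]+.4)*8 for q in(go-.058*gz,go,ball)])
cv2.imwrite("pics/c5.png",np.hstack([f(c[k]["img"],*O[k]) for k in O]))
```

```text
[ 1.0236  0.2071 -1.1247  2.1279  0.2566  0.7617  1.455 ] [ 0.171   0.0279 -3.7417]
(array([ 0.0002, -0.0004, -0.    ]), array([0.054 , 0.0595, 0.0708]))
side [array([223.1838, 378.762 ]), array([307.6249, 262.5588]), array([207.3767, 401.0111])]
top [array([236.3417, 303.7357]), array([263.6693, 364.9405]), array([232.8882, 292.453 ])]
```

View pics/c5.png

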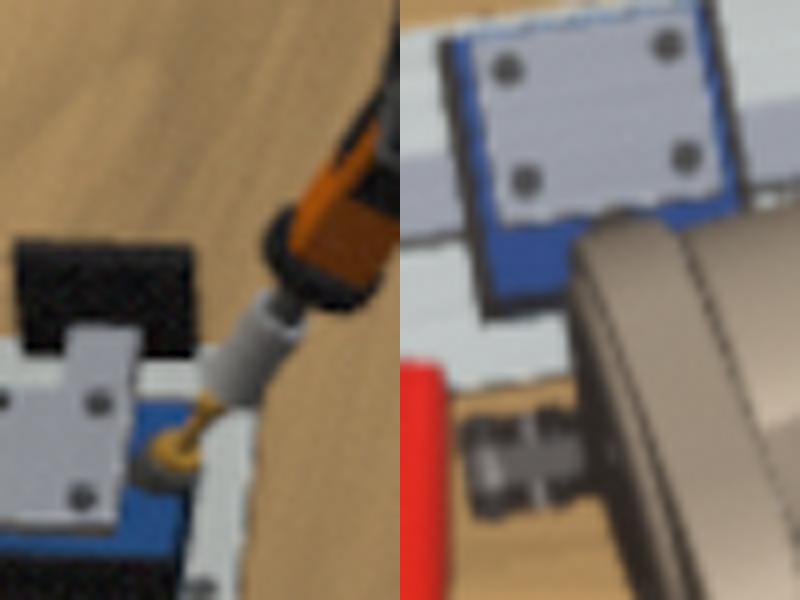

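The side view shows the mouth right on the nipple's line (ball at about (214,398), mouth centre about (227,386)). It leaves perhaps 2–4 mm of y uncertainty, so I shift −2 mm in y and advance gently.

>>> {"op": "arm_command", "data": {"commands": [0, -0.002, 0, 0, 0, 0, 0, -0.0014, -0.002, 0.0038, 0, 0, 0, 0, -0.0027, -0.002, 0.0075, 0, 0, 0, 0, -0.0034, -0.002, 0.0094, 0, 0, 0, 0, -0.0034, -0.002, 0.0094, 0, 0, 0, 0]}}

```text
t: 8.9
eef_pos: [0.4702, -0.0494, 0.1796]
tool_rot: [0.087, -0.064, 0.994, 0.005]
contact_force: [-0.1, -0.7, -3.9]
gripper_width: 0.339
grasp_force: 90.4
```

```bash
cat > st.py <<'E'
from h import *
from station import *
o=get_obs();p,R=o["eef_pos"],Rq(o["tool_rot"])
nv,Rn=tool(7.5,30); ball=np.array([.5275,-.0385,.093])
d=R.inv().apply(p-tcp(ball+nv*(.006-.022+.058),nv,Rn))
print("t",o["t"],"to seat along -n (nominal)",(p-tcp(ball+nv*(.006-.022+.058),nv,Rn))@nv,"lat tool y",d[1])
F=np.array(o["contact_force"])-[.2,0,-3.7]; Y=np.array([-np.sin(.131),np.cos(.131),0])
print("F along n",F@nv,"Fy",F@Y,"Fx'",F@np.cross(Y,nv),"torque",o["torque"],"w",o["gripper_width"],"rot",rel(p,R,p,Rn)[1])
E
python3 st.py
```

```text
t 8.9 to seat along -n (nominal) 0.0179122553556819 lat tool y -0.003318783150393575
F along n 0.08262628721793389 Fy -0.6678751585638061 Fx' -0.4493760320263709 torque [ 0.0253  0.359  -0.0001] w 0.33857311089713166 rot [-0.0563  0.0468 -0.0862]
```

>>> {"op": "arm_command", "data": {"commands": [-0.0007, 0, 0.0019, 0, 0, 0, 0, -0.0014, 0, 0.0038, 0, 0, 0, 0, -0.0017, 0, 0.0047, 0, 0, 0, 0, -0.0017, 0, 0.0047, 0, 0, 0, 0]}}

```text
t: 9.3
eef_pos: [0.4729, -0.0487, 0.1755]
tool_rot: [0.088, -0.065, 0.994, 0.005]
contact_force: [-0.5, 1.0, -2.9]
gripper_width: 0.336
grasp_force: 90.2
```

```bash
python3 st.py
```

```text
t 9.3 to seat along -n (nominal) 0.013030470251714164 lat tool y -0.002974170747153554
F along n 0.9777484165818418 Fy 1.061561134782769 Fx' -0.13334441885335102 torque [0.4031 0.3182 0.1259] w 0.33629670596512085 rot [-0.0502  0.0896 -0.06  ]
```

>>> {"op": "arm_command", "data": {"commands": [-0.0007, 0.0015, 0.0019, 0, 0, 0, 0, -0.0014, 0.0015, 0.0038, 0, 0, 0, 0, -0.0017, 0.0015, 0.0047, 0, 0, 0, 0, -0.0017, 0.0015, 0.0047, 0, 0, 0, 0]}}

```text
t: 9.7
eef_pos: [0.4755, -0.0468, 0.1714]
tool_rot: [0.088, -0.065, 0.994, 0.005]
contact_force: [-1.3, 3.6, 1.5]
gripper_width: 0.337
grasp_force: 90.5
```

```bash
python3 st.py
```

```text
t 9.7 to seat along -n (nominal) 0.00807477731376842 lat tool y -0.001444272164514707
F along n 4.956812529908092 Fy 3.7552779271710977 Fx' 1.7406456532060386 torque [0.8516 0.462  0.273 ] w 0.33702931019144466 rot [-0.0581  0.1189 -0.0517]
```

>>> {"op": "arm_command", "data": {"commands": [-0.0007, 0.002, -0.0002, 0, 0, 0, 0, -0.0012, 0.002, 0.0012, 0, 0, 0, 0, -0.0017, 0.002, 0.0026, 0, 0, 0, 0, -0.0017, 0.002, 0.0026, 0, 0, 0, 0]}}

```text
t: 10.1
eef_pos: [0.4771, -0.0455, 0.1685]
tool_rot: [0.088, -0.064, 0.994, 0.005]
contact_force: [3.1, 0.4, -6.8]
gripper_width: 0.337
grasp_force: 89.8
```

```bash
python3 st.py
```

```text
t 10.1 to seat along -n (nominal) 0.004699232817725165 lat tool y -0.00033361439817385677
F along n -4.127127278254273 Fy 0.05944007250084776 Fx' 0.9548549449836963 torque [-0.086  -0.1756  0.0038] w 0.3370189341792608 rot [-0.0768  0.1024 -0.1144]
```

The force flipped to a pull of 4 N along the nipple with almost no side load, so the jaws have snapped on. Now I push on along the axis.

>>> {"op": "arm_command", "data": {"commands": [-0.0007, 0, 0.0019, 0, 0, 0, 0, -0.0014, 0, 0.0038, 0, 0, 0, 0, -0.002, 0, 0.0056, 0, 0, 0, 0, -0.0024, 0, 0.0066, 0, 0, 0, 0, -0.0024, 0, 0.0066, 0, 0, 0, 0]}}

```text
t: 10.6
eef_pos: [0.4803, -0.0448, 0.1632]
tool_rot: [0.087, -0.064, 0.994, 0.005]
contact_force: [-5.0, -1.5, 8.0]
gripper_width: 0.335
grasp_force: 91.6
```

```bash
python3 st.py
```

```text
t 10.6 to seat along -n (nominal) -0.0015860398991856407 lat tool y -8.357355012641458e-05
F along n 12.790288629782754 Fy -0.7863376656224232 Fx' 1.2390096684763252 torque [-0.2987  0.9789 -0.0997] w 0.3345123345516953 rot [-0.1346  0.0196 -0.0882]
```

>>> {"op": "arm_command", "data": {"commands": [-0.0005, 0, 0.0014, 0, 0, 0, 0, -0.001, 0, 0.0028, 0, 0, 0, 0, -0.001, 0, 0.0028, 0, 0, 0, 0]}}

```text
t: 10.9
eef_pos: [0.4818, -0.0447, 0.1607]
tool_rot: [0.087, -0.064, 0.994, 0.004]
contact_force: [-5.9, -1.3, 7.8]
gripper_width: 0.336
grasp_force: 91.8
```

```bash
python3 st.py
```

```text
t 10.9 to seat along -n (nominal) -0.004470305442891625 lat tool y -0.00012515200537858555
F along n 13.014357309382307 Fy -0.5456432622218796 Fx' 0.3757303632872002 torque [-0.3011  1.0405 -0.0578] w 0.3355191793918277 rot [-0.1485  0.0187 -0.0876]
```

>>> {"op": "arm_command", "data": {"commands": [-0.0005, 0, 0.0014, 0, 0, 0, 0, -0.001, 0, 0.0028, 0, 0, 0, 0, -0.001, 0, 0.0028, 0, 0, 0, 0]}}

```text
t: 11.2
eef_pos: [0.4832, -0.0445, 0.1581]
tool_rot: [0.087, -0.064, 0.994, 0.004]
contact_force: [-5.7, -1.7, 11.5]
gripper_width: 0.34
grasp_force: 92.0
```

```bash
python3 st.py
```

```text
t 11.2 to seat along -n (nominal) -0.007374875851765416 lat tool y -0.00013450927912118
F along n 16.22507001825057 Fy -0.9198100559087441 Fx' 2.3542670600415043 torque [-0.3461  1.1776 -0.1084] w 0.34007380715435453 rot [-0.1552  0.0117 -0.0898]
```

>>> {"op": "arm_command", "data": {"commands": [-0.0005, 0, 0.0014, 0, 0, 0, 0, -0.0005, 0, 0.0014, 0, 0, 0, 0, -0.0005, 0, 0.0014, 0, 0, 0, 0]}}

```text
t: 11.5
eef_pos: [0.4839, -0.0444, 0.157]
tool_rot: [0.087, -0.064, 0.994, 0.004]
contact_force: [-8.1, -1.5, 10.5]
gripper_width: 0.335
grasp_force: 92.1
```

```bash
python3 st.py
python3 - <<'E'
from h import *
from station import *
import cv2
o=get_obs();p,R=o["eef_pos"],Rq(o["tool_rot"])
c=read_camera("side"); c0=load("side4")
gz=-(R*Ro.from_euler('y',-A,degrees=True)).as_matrix()[:,2]
go=p-R.apply([0,0,.019])-gz*.062
O=(215,125);f=lambda im,u,v:cv2.resize(im[v:v+75,u:u+50,::-1],None,fx=8,fy=8,interpolation=cv2.INTER_CUBIC)
print([(proj(c,q)-O+.4)*8 for q in(go-.048*gz,go)])
cv2.imwrite("pics/c6.png",np.hstack([f(c0["img"],*O),f(c["img"],*O)]))
E
```

```text
t 11.5 to seat along -n (nominal) -0.008727957419316538 lat tool y -0.0001743840973089561
F along n 16.4982475288883 Fy -0.4246372693414713 Fx' -0.21656815895751702 torque [-0.3158  1.2293 -0.0631] w 0.3353729172518632 rot [-0.1663  0.0116 -0.0964]
[array([186.2404, 347.3477]), array([253.3008, 255.1498])]
```

View pics/c6.png

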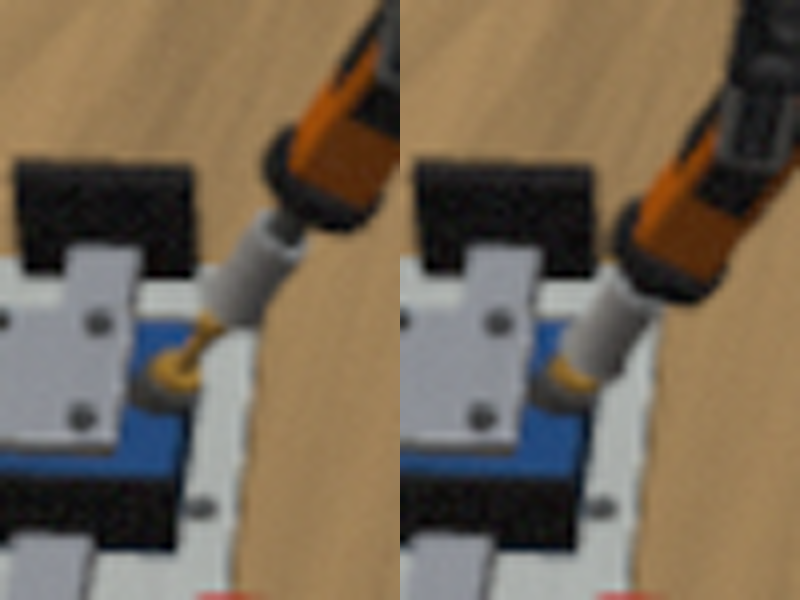

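The right half shows the coupler fully over the ball down to the brass foot. The dark rod between sleeve and flange has almost gone, so the nose is well in, and the carriage hasn't moved (screws at the same pixels). I check that it holds steady, then hand in.

>>> {"op": "arm_command", "data": {"commands": [0, 0, 0, 0, 0, 0, 0, 0, 0, 0, 0, 0, 0, 0, 0, 0, 0, 0, 0, 0, 0, 0, 0, 0, 0, 0, 0, 0]}}

```text
t: 11.95
eef_pos: [0.4839, -0.0445, 0.157]
tool_rot: [0.087, -0.064, 0.994, 0.004]
contact_force: [-7.1, -0.7, 11.4]
gripper_width: 0.337
grasp_force: 92.1
```

```bash
python3 st.py; python3 -c "
from station import *
print(hand_in())"
```

```text
t 11.95 to seat along -n (nominal) -0.008692385893209099 lat tool y -0.00018174922385002235
F along n 16.764247965420438 Fy 0.2478035877117868 Fx' 1.1970067057405256 torque [-0.2629  1.2848 -0.0408] w 0.33726650057990604 rot [-0.171   0.0124 -0.0945]
the job is handed in; nothing more can be done
None
```

I handed the job in at about 12 s: the gun is snapped onto the nipple, still gripped, and held pressed at about 16.8 N, which puts the nose roughly 9–10 mm in by my estimate from force and picture. The carriage showed no movement in the last side picture; I didn't re-check the jar, bearing ring or screwdriver, and the hand-in returned no verdict.

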